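Park a gas regulator on the drop-flap peg

TASK

Hang the gas regulator by its eye on the stand's peg: hold it upright by the grip on top, push the eye over the peg so that it lifts the hanging flap, and carry on until the flap has dropped behind it and the eye is fully home against the collar. The peg may be clamped higher or lower than expected, so feel for it: lower the regulator gently until the peg carries it, and only then let go; never drop it, press hard on the stand or disturb the other things on the bench.

Things in the scene. Friction and masses are not known exactly. Their poses are not given: they have to be found in the camera images.
- grip (a point): Centre of the regulator's grip: black rubber block 26 mm wide (y) x 16 mm thick (x) x 36 mm tall on top of its steel strap, to be pinched from above. Regulator axes: z up, x square to the strap's flat face, y across it; it works the same either way round. At the start the regulator stands upright on the bench, this point 196 mm above it.
- eye (a point): Centre of the eye, 60 mm straight below the centre of the grip, 136 mm above the regulator's underside; same axes. An upright rectangular opening 24 mm wide (y), 46 mm tall, through a steel plate 8 mm thick (x); the rim is 10 mm wide above and below, 11 mm at the sides. Hanging, its upper edge rests on the peg's top: eye centre 17 mm below the peg's axis.
- regulator: Gas regulator, 0.4 to 0.75 kg, 214 mm tall: brass body on a round black knob 54 mm across (its foot), a round gauge at either side (138 mm over both, along y), stubs 39 mm out along x both ways, then (above 82 mm) a steel strap with the eye and a rubber grip. Origin: centre of the knob's underside. Its weight lies right under the eye.
- stand: Fixed stand: steel foot plate 190 (x) x 150 (y) x 12 mm, 70 mm wide upright slotted aluminium plate with front face at x = 50 mm, top at 244 mm, nothing higher. Origin on the bench right below the collar's face; z up; x runs along the peg from its tip to the upright plate, so the peg sticks out towards -x. Keep contact forces on it below 25 N.
- peg_mid (a point): Point 200 mm above the bench (stand axes) where the level peg's axis meets the collar's face IF the peg is clamped mid-slot. The real peg sits anywhere from 14 mm lower to 14 mm higher; this offset is not measured and stays fixed. Collar: 36 mm wide (y), 24 mm tall; it stops the plate around the eye. Fully home the eye's centre is at x = -4 mm.
- flap (a joint): Gravity flap: steel tongue 50 mm long, 8 mm thick, 6.4 mm wide, 50 g, hinged on the peg's axis 72 mm out from the collar. 0 = hanging straight down (rest); grows in rad as the eye's lower rim pushes it inwards (towards the collar) and up, at most 1.55. It cannot swing outwards past 0 and falls back to 0 by itself once the eye has passed its end.
- meter: Bystander: black hand-held meter lying flat, 130 x 70 x 36 mm, loose; origin at the centre of its underside. Leave it alone.
- case: Bystander: small blue case with a steel catch, 90 x 70 x 40 mm, loose; origin at the centre of its underside. Leave it alone.
- jack: Bystander: blue laboratory scissor jack, 120 x 110 x 90 mm, with a black knob on its -x side, fixed; origin at the centre of its underside.
- peg_end (a point): As peg_mid, but 78 mm further out (x = -78 mm): the middle-height place of the peg's rounded tip; the real tip has the same unmeasured height offset (-14 to +14 mm). The peg is two parallel level bars, together 17 mm wide (y) and 12 mm tall, reaching from tip to collar, with the flap hinged between them 6 mm in from the tip.

How it is judged:
On the way, in this order (a step that is already met when the one before it is completed fails the run):
1. the eye, over the peg, lifts the flap (value of joint flap above 0.35 rad and x of eye in the frame of stand above -0.075 m and z of eye in the frame of stand above 0.16 m), for 0.02 s.
2. the flap has dropped behind the eye (value of joint flap below 0.12 rad and x of eye in the frame of stand above -0.055 m and z of eye in the frame of stand above 0.16 m), for 0.1 s.
At the end, for the whole second after the job is handed in: The regulator hangs still and upright (within 0.15 rad) from the peg by its eye, carried by the stand: eye's centre within 7 mm of fully home along the peg and within 7 mm of its middle sideways, flap hanging down (under 0.12 rad) outside the eye (x of eye in the frame of stand between -0.011 and 0.001 m and y of eye in the frame of stand between -0.007 and 0.007 m and z of eye in the frame of stand between 0.166 and 0.2 m and angle between regulator's own z axis and vertical below 0.15 rad and value of joint flap below 0.12 rad and contact force between regulator and stand above 2 N and linear speed of regulator below 0.03 m/s); the robot touches nothing.
It fails at once if the regulator, fingers or arm press on the stand with more than 25 N (contact force between any of regulator, the fingers, the arm and stand above 25 N).
It fails at once if the regulator is dropped: moving faster than 0.18 m/s with no finger on it (a fall of about 1.7 mm) (contact force between the fingers and regulator below 0.01 N and linear speed of regulator above 0.18 m/s).
It fails at once if the regulator is tipped by more than 0.5 rad (angle between regulator's own z axis and vertical above 0.5 rad).
It fails at once if the meter or the case is shifted by more than 15 mm (distance of any of meter, case from where it was at the start of the episode above 0.015 m).
It fails at once if the robot hits the jack (contact force between any of the arm, the fingers and jack above 5 N).
It also fails if it takes over 54 s, if anything falls off the work surface, if the arm or the gripper's body presses on something with over 40 N, if the wrist force passes 120 N, or if a joint passes its speed limit or range.

ROBOT

A 7-joint arm with a two-finger parallel gripper is mounted at the origin on the work surface. World frame = base frame: x ahead of the robot, y to its left, z up, the work surface at z = 0. Lengths are in m, angles in rad, forces in N, time in s.
With the tool pointing down it reaches from about 0.425 to 0.925 m from the base axis. Payload 6.8 kg.
Tool frame: the origin (TCP) lies midway between the tips of the shut fingers; the grasp point (between the pads) lies 19 mm behind it; z points along the fingers, y is the direction in which the jaws open and shut (so a half turn about z gives the same grasp; the last joint's range is limited). The gripper opens to 85 mm and grips with 20 to 120 N. Pads are 22 mm wide; open, the fingers measure 114 mm over their backs; the gripper's body (76 mm by 85 mm) begins 54 mm behind the grasp point. The pads swing forward as they close: fully open they stand 13 mm farther back than shut.
Start: joints at [-1.387, 0.477, 0.022, 1.555, -0.011, 1.109, -0.083], TCP at [0.194, 0.646, 0.193] pointing down, gripper open.
Joint ranges: [-2.96, 2.96], [-0.34, 2.1], [-1.41, 1.46], [0.24, 2.44], [-1.37, 4.51], [0.17, 1.92], [-2.96, 2.96]. Speed limits (rad/s): [2.39, 2.39, 3.14, 3.14, 3.14, 3.14, 3.14].

INTERFACE

Orientations are given as a unit quaternion [w, x, y, z].
In Python, from station import bot, vision gives the robot as it stands.
- The arm moves only by the tool move_arm, never from a script. Its argument "increments" is text: rows parted by semicolons, each of 7 numbers parted by spaces: the opening, from 0 (shut) to 1 (fully open), then the shift along the world's x, y, z in mm, then the turn, a rotation vector about the world's x, y, z in rad. In form: grip x y z rx ry rz; .... A call has exactly 8 rows; each row shifts and turns the commanded pose from where the row before left it; what a row does not reach is not made up. A row lasts 1/8 s, in which the tool goes at most 62.5 mm and 10.7 degrees, less where a joint would pass 70% of its speed; a pose out of reach is approached as far as the arm can. A call with a gripper value outside its range is refused whole. The fingers move at their own pace and stop on an object; "newtons" is the grip in N (left out, the last holds). Time passes only in rows, so rows that do not move let the fingers close, or fill a call up. It gives the time, the measured TCP pose, the force and the opening at its end, in the units of the state.
- bot.get_obs(): the state, without advancing time (a new reading comes with each control period).
- vision.read_camera(name): name is "scene" or "top" or "wrist"; returns (picture, depth): 420x560x3 uint8, red, green, blue; 420x560 float32, m along the optical axis (not along the pixel's ray), 0 where there is no reading.
- vision.calibration(name): a dict with "fx", "fy", "cx", "cy" (pixels), "R" (3x3) and "t" (3): a world point X has camera coordinates R X + t; the wrist camera has in their place "hand_eye" (4x4, takes a point from camera to tool coordinates, whose origin is the TCP and whose axes are the flange's). Camera axes: x right, y down, z forward; pixel columns grow to the right and rows downward; lengths in m; the calibration is good to about 2 mm. The wrist camera is an equidistant fisheye: a pixel r from the principal point sees the ray r / f radians off the axis. A picture is of the moment at which its call begins: read the wrist's pose just before it. calibration takes no time and is no camera call.
- bot.hand_in(): hands the job in, once; it reports no verdict.
The state is a dict: "t": time; "q": joint angles; "joint_vel": joint speeds; "joint_torque": joint torques, N m; "eef_pos": TCP position; "tool_rot": TCP orientation; "contact_force": force on the tool from outside, world axes, zero at the start; "torque": the same for the moment, N m; "gripper_width": opening from 0.0 (shut) to 1.0 (fully open).
Only numpy, scipy, OpenCV 4.12 (cv2) and the standard library are available. Lean on these libraries where they do the work, as an engineer would, in place of code of your own. Each camera call takes 0.05 s, during which the arm holds its last target.

## Working session

There is one attempt and no reset: what is moved stays moved. The work goes in short steps, Python scripts to look and compute and a tool call to move; the robot and the scene stay as the last step left them, time stands still between calls to the robot, and variables do not carry over. Pictures are saved under pics/ and viewed, and the job is handed in when it is done.

Besides the shell and the picture viewer there is one more tool, called after "Emit:" as name(argument=value, ...), one argument or row to a line, values as JSON. move_arm: Moves the arm, as the interface text tells. Its arguments: {"type":"object","properties":{"increments":{"type":"string"},"newtons":{"type":"number"}},"required":["increments"]}

```bash
ls; mkdir -p pics; python3 - <<'E'
from station import bot, vision
import cv2,numpy as np
o=bot.get_obs();print({k:np.round(v,3) for k,v in o.items()})
for n in ("scene","top"):
    p,d=vision.read_camera(n);cv2.imwrite(f"pics/{n}0.png",p[...,::-1]);np.save(f"{n}0.npy",d)
    c=vision.calibration(n);print(n,c)
E
```

```text
pics
{'t': np.float64(0.0), 'q': array([-1.387,  0.478,  0.022,  1.556, -0.012,  1.109, -0.083]), 'joint_vel': array([ 0.   , -0.   , -0.001,  0.   , -0.001, -0.001,  0.001]), 'joint_torque': array([-1.0000e-03, -5.9648e+01,  1.6080e+00, -2.8119e+01,  1.2000e-02,
        1.0000e-02, -0.0000e+00]), 'eef_pos': array([0.194, 0.646, 0.192]), 'tool_rot': array([-0.   ,  0.145,  0.989, -0.001]), 'contact_force': array([-0.205,  0.119,  0.054]), 'torque': array([ 0.024,  0.021, -0.012]), 'gripper_width': np.float64(1.0)}
scene {'fx': 488.3479215949385, 'fy': 488.3479215949385, 'cx': 277.08281807254144, 'cy': 211.7146989378181, 'R': array([[ 0.58807588,  0.80853804, -0.02080834],
       [ 0.451347  , -0.34941079, -0.8210956 ],
       [-0.67115769,  0.47347474, -0.57041128]]), 't': array([-0.30006496, -0.14257621,  1.77522502])}
top {'fx': 477.5524095769508, 'fy': 477.5524095769508, 'cx': 279.15165023784357, 'cy': 207.13730046162175, 'R': array([[ 0.02124884, -0.99974819,  0.00721428],
       [-0.98892071, -0.02207799, -0.14679368],
       [ 0.14691599, -0.00401515, -0.98914082]]), 't': array([-0.01290857,  0.53793064,  1.29316714])}
```

View pics/scene0.png

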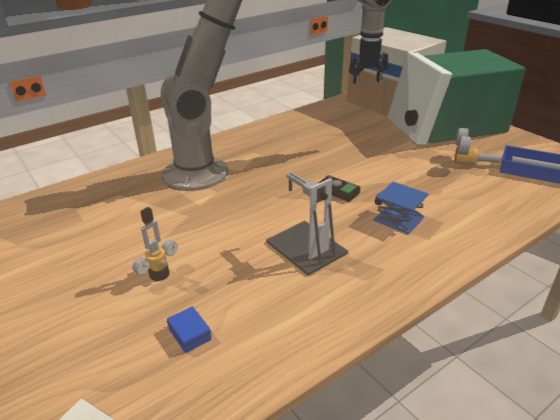

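View pics/top0.png

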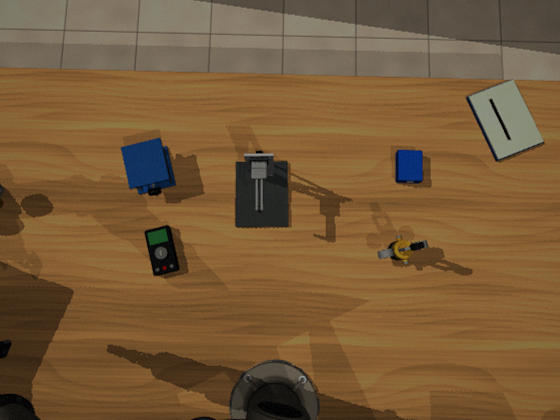

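The scene view has the regulator at about (155,245), the stand at (310,220) with its peg pointing at the robot, the case at (190,328), the meter at (340,188) and the jack at (400,205). The top view has the regulator at (403,248) and the peg at (258,190). Next I'll measure these from enlarged crops.

```bash
cat > h.py <<'E'
from station import bot, vision
import cv2,numpy as np
def ray(n,u,v,c=None):
    c=c or vision.calibration(n);R=c["R"];t=c["t"]
    d=np.array([(u-c["cx"])/c["fx"],(v-c["cy"])/c["fy"],1.]);return -R.T@t,R.T@d
def onz(n,u,v,z):
    o,d=ray(n,u,v);return o+d*(z-o[2])/d[2]
def pts(n,D):
    c=vision.calibration(n);v,u=np.mgrid[:D.shape[0],:D.shape[1]]
    C=np.dstack([(u-c["cx"])/c["fx"]*D,(v-c["cy"])/c["fy"]*D,D]);return (C-c["t"])@c["R"]
def crop(src,dst,u0,v0,u1,v1,s):
    im=cv2.imread(src)[v0:v1,u0:u1];cv2.imwrite(dst,cv2.resize(im,None,fx=s,fy=s,interpolation=cv2.INTER_NEAREST))
E
python3 - <<'E'
from h import *
a=cv2.imread("pics/top0.png");
A=cv2.resize(a[140:235,225:305],None,fx=6,fy=6,interpolation=cv2.INTER_NEAREST)[:570,:400]
B=cv2.resize(a[225:275,365:440],None,fx=5,fy=5,interpolation=cv2.INTER_NEAREST)
canvas=np.zeros((570,790,3),np.uint8);canvas[:,:400]=A;canvas[:250,410:785]=B
cv2.imwrite("pics/topc.png",canvas)
crop("pics/scene0.png","pics/scr.png",125,195,190,290,6)
D=np.load("top0.npy");P=pts("top",D);np.set_printoptions(precision=3,suppress=True,linewidth=150)
# high points by region
for nm,(u0,v0,u1,v1) in dict(stand=(225,140,305,235),reg=(365,225,440,275)).items():
    Q=P[v0:v1,u0:u1].reshape(-1,3);U=D[v0:v1,u0:u1].ravel()>0
    Q=Q[U]
    for lo,hi in ((.005,.03),(.03,.09),(.09,.13),(.13,.17),(.17,.206),(.206,.23),(.23,.3)):
        m=(Q[:,2]>lo)&(Q[:,2]<hi)
        if m.sum(): q=Q[m];print(nm,lo,hi,m.sum(),q.mean(0),q.min(0),q.max(0), cv2.minAreaRect((q[:,:2]*1000).astype(np.float32)))
E
```

```text
stand 0.005 0.03 2953 [0.571 0.047 0.012] [ 0.464 -0.072  0.005] [0.742 0.159 0.03 ] ((602.6218872070312, 42.06304168701172), (275.4674987792969, 230.0617218017578), 1.3858121633529663)
stand 0.03 0.09 54 [0.631 0.044 0.058] [0.626 0.018 0.031] [0.633 0.086 0.09 ] ((629.1988525390625, 51.969573974609375), (4.4151105880737305, 68.36231231689453), 2.5161287784576416)
stand 0.09 0.13 40 [0.631 0.048 0.112] [0.629 0.018 0.091] [0.632 0.086 0.13 ] ((630.7781372070312, 51.858917236328125), (1.9379717111587524, 68.43075561523438), 1.548020839691162)
stand 0.13 0.17 35 [0.631 0.048 0.15 ] [0.628 0.017 0.132] [0.633 0.085 0.169] ((630.3018188476562, 51.35142517089844), (2.7073190212249756, 67.81143951416016), 2.1225030422210693)
stand 0.17 0.206 57 [0.608 0.05  0.191] [0.505 0.017 0.171] [0.633 0.087 0.205] ((568.2432861328125, 49.237735748291016), (127.11592864990234, 69.46080780029297), 2.5028879642486572)
stand 0.206 0.23 480 [0.587 0.05  0.219] [0.504 0.017 0.206] [0.651 0.086 0.23 ] ((579.3955688476562, 60.350181579589844), (67.57913970947266, 146.27085876464844), 80.24150085449219)
stan
[... 609 characters left out ...]
0.106] [ 0.424 -0.315  0.125] ((420.8149108886719, -316.08050537109375), (6.143154621124268, 1.4232412576675415), 15.332655906677246)
reg 0.13 0.17 23 [ 0.421 -0.318  0.157] [ 0.417 -0.326  0.133] [ 0.426 -0.315  0.169] ((421.7128601074219, -321.0584716796875), (7.394275188446045, 12.220653533935547), 15.466975212097168)
reg 0.17 0.206 28 [ 0.423 -0.326  0.187] [ 0.416 -0.33   0.17 ] [ 0.431 -0.317  0.205] ((422.7652587890625, -322.7777404785156), (15.157137870788574, 11.108230590820312), 12.668728828430176)
reg 0.206 0.23 75 [ 0.426 -0.337  0.214] [ 0.416 -0.351  0.208] [ 0.436 -0.323  0.22 ] ((426.2982177734375, -337.632568359375), (15.61021614074707, 26.8695068359375), 15.162582397460938)
```

View pics/topc.png

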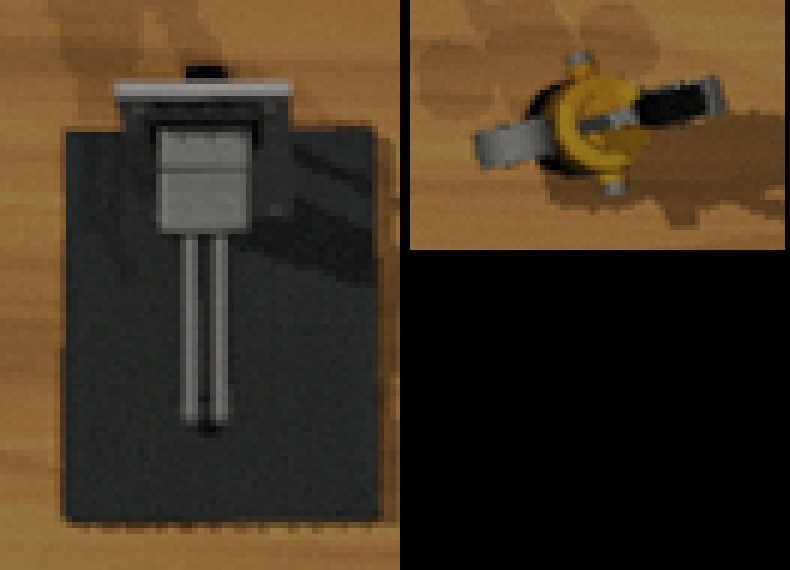

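View pics/scr.png

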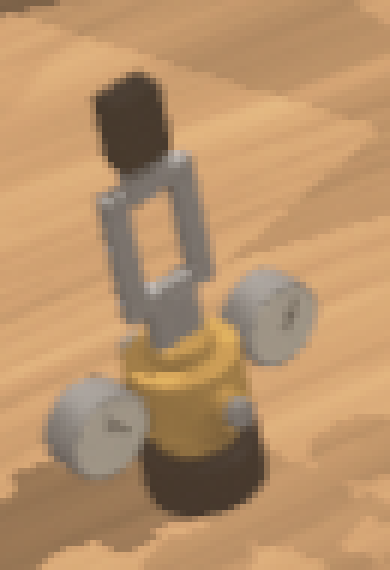

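```bash
python3 - <<'E'
from h import *
np.set_printoptions(precision=4,suppress=True,linewidth=150)
D=np.load("top0.npy");P=pts("top",D)
# peg rows
L=[]
for v in range(176,214,2):
    q=P[v,250:270];m=(q[:,2]>.18)&(q[:,2]<.226)&(D[v,250:270]>0)
    if m.any(): print(v,m.sum(),q[m].mean(0),np.percentile(q[m][:,2],[10,50,90])); 
# foot plate edges
g=cv2.cvtColor(cv2.imread("pics/top0.png"),cv2.COLOR_BGR2GRAY)
m=(P[...,2]>.008)&(P[...,2]<.02);m[:, :230]=0;m[:,295:]=0;m[:155]=0;m[232:]=0
m=m&(g<70)
q=P[m][:,:2];print("foot",cv2.minAreaRect((q*1000).astype(np.float32)))
gpk=(P[...,2]>.206)&(P[...,2]<.222);s=np.zeros_like(gpk);s[225:275,365:440]=1;gpk&=s
q=P[gpk];print("gripz",np.percentile(q[:,2],[5,25,50,75,95]))
q=q[q[:,2]>.210];print(len(q),q.mean(0))
# same from scene camera
d,_=None,None
D2=np.load("scene0.npy");P2=pts("scene",D2)
m=np.zeros(D2.shape,bool);m[200:235,135:165]=1
m&=(P2[...,2]>.18)&(P2[...,2]<.23);q=P2[m];print("scene grip",m.sum(),q.mean(0),q.min(0),q.max(0))
t=q[q[:,2]>.21];print(len(t),t.mean(0),t.min(0),t.max(0))
m=np.zeros(D2.shape,bool);m[165:200,283:318]=1
m&=(P2[...,2]>.15)&(P2[...,2]<.24)
for v,u in zip(*np.nonzero(m)):
    if u<312 and (u+v)%3==0: print((u,v),P2[v,u],end=' ')
E
python3 -c "
from h import *
crop('pics/scene0.png','pics/scp.png',270,160,350,240,7)"
```

```text
176 15 [0.5865 0.0501 0.2214] [0.22   0.2206 0.2243]
178 15 [0.5816 0.05   0.221 ] [0.2189 0.2211 0.2233]
180 14 [0.5799 0.0493 0.2051] [0.1997 0.2023 0.2142]
182 4 [0.5731 0.05   0.214 ] [0.2116 0.2148 0.2158]
184 4 [0.568  0.0498 0.2148] [0.213  0.2146 0.2167]
186 4 [0.563  0.0497 0.2151] [0.213  0.2159 0.2166]
188 4 [0.5577 0.0495 0.217 ] [0.2164 0.2169 0.2176]
190 4 [0.5531 0.0494 0.2151] [0.2113 0.2163 0.2179]
192 4 [0.5479 0.0492 0.2163] [0.2143 0.216  0.2186]
194 4 [0.543  0.0491 0.2162] [0.2149 0.2154 0.2182]
196 4 [0.5379 0.0489 0.2173] [0.215  0.2171 0.2197]
198 4 [0.5331 0.0488 0.2168] [0.2143 0.2164 0.2195]
200 4 [0.5285 0.0488 0.2145] [0.2124 0.2142 0.2168]
202 4 [0.5233 0.0485 0.2168] [0.2155 0.2171 0.2178]
204 4 [0.5185 0.0484 0.2162] [0.2152 0.2159 0.2174]
206 4 [0.5134 0.0483 0.2174] [0.2154 0.2174 0.2193]
208 8 [0.5088 0.047  0.2155] [0.2137 0.2156 0.2172]
210 7 [0.5043 0.0482 0.2126] [0.2091 0.2147 0.2153]
foot ((580.2891845703125, 40.33414077758789), (187.0321502685547, 167.31080627441406), 1.330410361289978)
gripz [0.2092 0.2112 0.214  0.2157 0.2178]
67 [ 0.4265 
[... 4890 characters left out ...]
np.int64(307), np.int64(191)) [0.602  0.0348 0.208 ] (np.int64(310), np.int64(191)) [0.6342 0.018  0.2307] (np.int64(306), np.int64(192)) [0.5983 0.0345 0.2032] (np.int64(309), np.int64(192)) [0.6105 0.0345 0.2093] (np.int64(305), np.int64(193)) [0.594  0.0347 0.1978] (np.int64(308), np.int64(193)) [0.604  0.0366 0.2021] (np.int64(311), np.int64(193)) [0.6349 0.0209 0.224 ] (np.int64(307), np.int64(194)) [0.6026 0.0344 0.1992] (np.int64(310), np.int64(194)) [0.6336 0.0188 0.2211] (np.int64(309), np.int64(195)) [0.6079 0.0369 0.1978] (np.int64(311), np.int64(196)) [0.6383 0.0183 0.2177] (np.int64(310), np.int64(197)) [0.6299 0.022  0.2089] (np.int64(311), np.int64(199)) [0.6383 0.0184 0.2086]
```

View pics/scp.png

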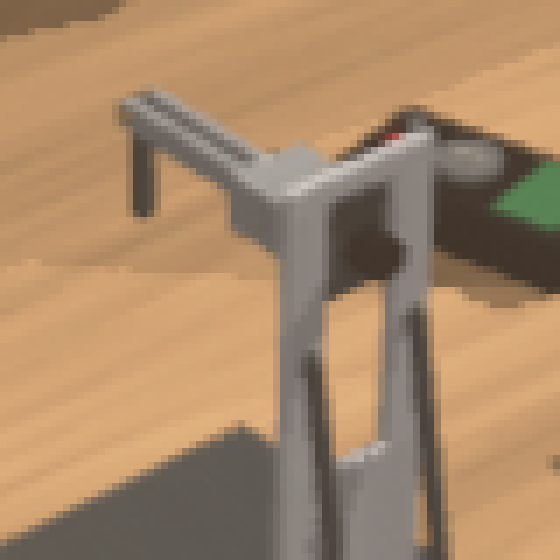

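The peg's axis sits at about z = 0.209, 9 mm above mid-slot. The stand's yaw is about 0.025 rad and the collar face is near (0.581, 0.050). The grip centre is about (0.4264, −0.337) with a yaw of about 0.265 rad. I'll pinch across the 26 mm width (y).

Emit:
move_arm(
  increments="1 38 -33 25 0 0 -0.123; 1 38 -33 25 0 0 -0.123; 1 38 -33 25 0 0 -0.123; 1 38 -33 25 0 0 -0.123; 1 38 -33 25 0 0 -0.123; 1 38 -33 25 0 0 -0.123; 1 20 -50 0 0 0 -0.123; 1 20 -50 0 0 0 -0.123",
)

```text
t: 1.1
eef_pos: [0.4628, 0.3468, 0.3428]
tool_rot: [0.0, 0.597, 0.802, -0.0]
contact_force: [0.8, 0.5, 0.9]
gripper_width: 1.005
```

Emit:
move_arm(
  increments="1 20 -50 0 0 0 -0.123; 1 20 -50 0 0 0 -0.123; 1 20 -50 0 0 0 -0.123; 1 20 -50 0 0 0 -0.123; 1 20 -50 0 0 0 -0.123; 1 -17 -55 0 0 0 -0.123; 1 -17 -55 0 0 0 -0.123; 1 -17 -55 0 0 0 -0.123",
)

```text
t: 2.1
eef_pos: [0.5102, -0.0683, 0.3427]
tool_rot: [-0.0, 0.905, 0.425, -0.0]
contact_force: [0.2, -0.8, -0.2]
gripper_width: 0.999
```

Emit:
move_arm(
  increments="1 -17 -55 0 0 0 -0.123; 1 -17 -55 0 0 0 -0.123; 1 -17 -55 0 0 0 -0.123; 1 -17 -55 0 0 0 -0.123; 1 -17 -54 0 0 0 -0.123; 1 0 0 0 0 0 0; 1 0 0 0 0 0 0; 1 0 0 0 0 0 0",
)

```text
t: 3.1
eef_pos: [0.427, -0.339, 0.3427]
tool_rot: [-0.0, 0.991, 0.135, -0.0]
contact_force: [-0.7, -0.1, -0.1]
gripper_width: 1.004
```

```bash
python3 - <<'E'
from h import *
o=bot.get_obs();print({k:np.round(v,4) for k,v in o.items()})
p,d=vision.read_camera("wrist");cv2.imwrite("pics/w1.png",p[...,::-1]);np.save("w1.npy",d)
print(vision.calibration("wrist"))
p,d=vision.read_camera("scene");cv2.imwrite("pics/s1.png",p[...,::-1])
w,x,y,z=o["tool_rot"];print("jaw az",np.degrees(2*np.arctan2(y,x))-90)
E
```

```text
{'t': np.float64(3.1), 'q': array([-0.2724,  0.2082,  1.0003,  1.7061, -0.1808,  1.3265, -0.5387]), 'joint_vel': array([-0.0073, -0.0029,  0.003 , -0.0035,  0.002 ,  0.0005,  0.0008]), 'joint_torque': array([ 6.29500e-01, -2.75696e+01,  6.08550e+00, -2.99836e+01,
        4.72000e-02,  0.00000e+00, -1.30000e-03]), 'eef_pos': array([ 0.427 , -0.339 ,  0.3427]), 'tool_rot': array([-4.000e-04,  9.909e-01,  1.345e-01, -0.000e+00]), 'contact_force': array([-0.663 , -0.1471, -0.1373]), 'torque': array([ 0.0385, -0.0009,  0.0271]), 'gripper_width': np.float64(1.0044)}
{'fx': 325.19226210127806, 'fy': 325.19226210127806, 'cx': 273.7753130302009, 'cy': 204.98480330679126, 'hand_eye': array([[-3.86691544e-04, -9.65230122e-01, -2.61401342e-01,
         6.64592353e-02],
       [ 9.99999918e-01, -4.04044869e-04,  1.26424960e-05,
        -2.30097322e-04],
       [-1.17820789e-04, -2.61401316e-01,  9.65230200e-01,
        -1.80578496e-01],
       [ 0.00000000e+00,  0.00000000e+00,  0.00000000e+00,
         1.00000000e+00]])}
jaw az -74.53739775205749
```

View pics/w1.png

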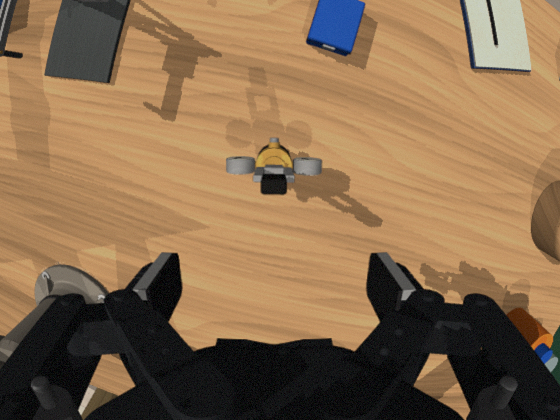

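The wrist view shows the regulator square to the jaws, its black grip at about (274,184). I'll check the grip position with the wrist depth.

```bash
cat >> h.py <<'E'
from scipy.spatial.transform import Rotation as Rn
def wpts(D,o):
    c=vision.calibration("wrist");v,u=np.mgrid[:D.shape[0],:D.shape[1]].astype(float)
    x=u-c["cx"];y=v-c["cy"];r=np.hypot(x,y)+1e-9;th=r/c["fx"];k=np.tan(th)/r
    C=np.dstack([x*k*D,y*k*D,D]);H=c["hand_eye"];T=C@H[:3,:3].T+H[:3,3]
    w,a,b,z=o["tool_rot"];return T@Rn.from_quat([a,b,z,w]).as_matrix().T+o["eef_pos"]
E
python3 - <<'E'
from h import *
np.set_printoptions(precision=4,suppress=True)
o=bot.get_obs();D=np.load("w1.npy");P=wpts(D,o)
m=np.zeros(D.shape,bool);m[165:205,250:300]=1
q=P[m&(P[...,2]>.208)&(P[...,2]<.222)&(D>0)];print(len(q),np.median(q,0),cv2.minAreaRect((q[:,:2]*1000).astype(np.float32)))
p=cv2.imread("pics/w1.png");m2=m&(p.max(2)<60)&(P[...,2]>.17);q=P[m2];print(len(q),q.mean(0),q.min(0),q.max(0))
print(P[300,278:282])
E
```

```text
396 [ 0.4284 -0.3378  0.2135] ((428.07196044921875, -337.8050231933594), (14.535537719726562, 25.63744354248047), 15.693033218383789)
491 [ 0.4301 -0.3377  0.2098] [ 0.4185 -0.3507  0.1806] [ 0.4909 -0.3214  0.5235]
[[ 0.1774 -0.416  -0.003 ]
 [ 0.179  -0.4174 -0.001 ]
 [ 0.18   -0.419  -0.0002]
 [ 0.1807 -0.4208  0.0002]]
```

Emit:
move_arm(
  increments="1 0.5 1 -33 0 0 0; 1 0 0 -33 0 0 0; 1 0 0 -33 0 0 0; 1 0 0 -33 0 0 0; 1 0 0 -32 0 0 0; 1 0 0 0 0 0 0; 0 0 0 0 0 0 0; 0 0 0 0 0 0 0",
  newtons=50,
)

```text
t: 4.2
eef_pos: [0.4276, -0.34, 0.1805]
tool_rot: [0.001, 0.991, 0.133, 0.001]
contact_force: [0.7, -0.5, -0.2]
gripper_width: 0.605
```

Emit:
move_arm(
  increments="0 0 0 0 0 0 0; 0 0 0 0 0 0 0; 0 0 0 0 0 0 0; 0 0 0 0 0 0 0; 0 0 0 1 0 0 0; 0 0 0 2 0 0 0; 0 0 0 3 0 0 0; 0 0 0 4 0 0 0",
)

```text
t: 5.2
eef_pos: [0.4267, -0.3395, 0.1893]
tool_rot: [0.0, 0.991, 0.133, -0.0]
contact_force: [-0.6, 0.7, 0.7]
gripper_width: -0.004
```

```bash
python3 - <<'E'
from h import *
o=bot.get_obs();print({k:np.round(v,4) for k,v in o.items()})
p,d=vision.read_camera("wrist");cv2.imwrite("pics/w2.png",p[...,::-1])
p,d=vision.read_camera("scene");cv2.imwrite("pics/s2f.png",p[...,::-1]);crop('pics/s2f.png','pics/s2.png',90,130,230,300,3)
E
```

```text
{'t': np.float64(5.2), 'q': array([-0.1586,  0.3707,  0.9159,  1.9143, -0.3434,  1.0219, -0.3967]), 'joint_vel': array([-0.033 , -0.0428,  0.0319, -0.0365,  0.0424,  0.0626, -0.0358]), 'joint_torque': array([  0.229 , -35.4299,   9.0199, -25.1005,  -0.0508,  -0.0884,
         0.0542]), 'eef_pos': array([ 0.4267, -0.3395,  0.1893]), 'tool_rot': array([ 0.    ,  0.9911,  0.133 , -0.    ]), 'contact_force': array([-0.5536,  0.6738,  0.658 ]), 'torque': array([-0.0479, -0.0092, -0.0386]), 'gripper_width': np.float64(-0.0036)}
```

View pics/s2.png

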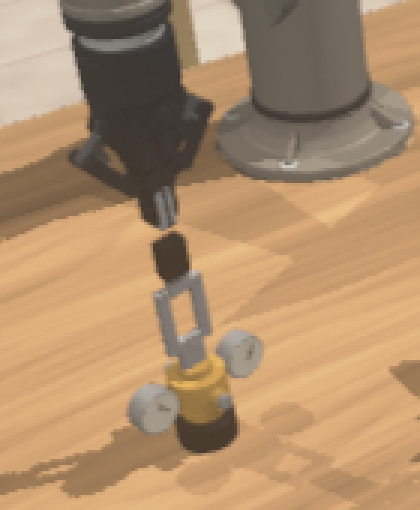

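View pics/w2.png

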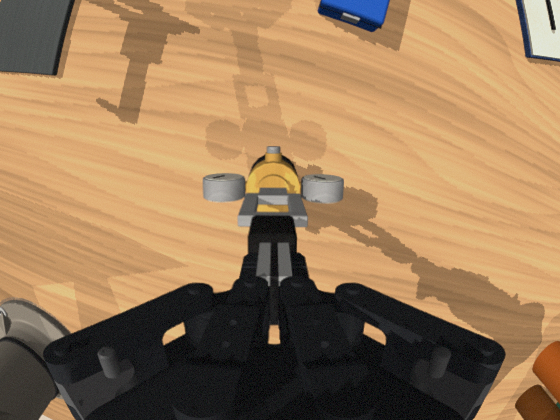

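The jaws are fully shut, so they missed the grip. The scene crop has the fingertips at (160,225), just above or behind the grip top at (170,235). I'll measure the fingertips against the grip with the cameras.

```bash
python3 - <<'E'
from h import *
np.set_printoptions(precision=4,suppress=True,linewidth=150)
o=bot.get_obs();print(o["eef_pos"])
p,D=vision.read_camera("scene");P=pts("scene",D)
for u in (140,143,146,149):
  for v in range(192,226,2): print((u,v),P[v,u],p[v,u])
pw,Dw=vision.read_camera("wrist");o=bot.get_obs();W=wpts(Dw,o)
m=np.zeros(Dw.shape,bool);m[210:242,250:300]=1
print("grip", *[ (v,W[v,272]) for v in range(196,300,6)],sep="\n")
pt,Dt=vision.read_camera("top");cv2.imwrite("pics/t3.png",pt[...,::-1])
E
```

```text
[ 0.4269 -0.3398  0.1896]
(140, 192) [ 0.4449 -0.3466  0.2752] [69 60 52]
(140, 194) [ 0.4404 -0.3462  0.2671] [67 57 49]
(140, 196) [ 0.4375 -0.3463  0.26  ] [67 57 47]
(140, 198) [ 0.4368 -0.3471  0.2543] [68 57 48]
(140, 200) [ 0.4355 -0.3478  0.2481] [68 57 48]
(140, 202) [ 0.4369 -0.3492  0.2437] [70 59 50]
(140, 204) [ 0.4291 -0.3479  0.2332] [84 70 56]
(140, 206) [ 0.0832 -0.246  -0.0004] [221 176 125]
(140, 208) [ 0.0943 -0.2507 -0.0004] [219 173 122]
(140, 210) [ 0.103  -0.2547 -0.0018] [196 153 109]
(140, 212) [ 0.1201 -0.2611  0.0024] [166 128  91]
(140, 214) [ 0.1231 -0.2634 -0.0028] [183 142 102]
(140, 216) [ 0.1359 -0.2685 -0.0013] [196 151 108]
(140, 218) [ 0.1521 -0.2747  0.0027] [214 166 118]
(140, 220) [ 0.1567 -0.2773 -0.0013] [217 170 120]
(140, 222) [ 0.1664 -0.2815 -0.0016] [228 183 130]
(140, 224) [ 0.1734 -0.2849 -0.0038] [226 181 128]
(143, 192) [ 0.4377 -0.3373  0.2679] [72 62 55]
(143, 194) [ 0.4374 -0.3382  0.2625] [124 118 113]
(143, 196) [ 0.4419 -0.3406  0.26  ] [130 125 120]
(143, 198) [ 0.4387 -0.3406  0.2526] [127 122 116]
(143, 200) [ 0.4384 -0.3415
[... 2355 characters left out ...]
 0.4259, -0.3381,  0.1131]))
(208, array([ 0.4102, -0.3421,  0.0737]))
(214, array([ 0.4318, -0.3367,  0.1676]))
(220, array([ 0.4353, -0.3359,  0.1915]))
(226, array([ 0.4353, -0.336 ,  0.2019]))
(232, array([ 0.4353, -0.336 ,  0.2115]))
(238, array([ 0.4329, -0.3367,  0.2139]))
(244, array([ 0.4377, -0.3355,  0.2341]))
(250, array([ 0.4372, -0.3356,  0.2398]))
(256, array([ 0.4373, -0.3357,  0.2464]))
(262, array([ 0.4375, -0.3356,  0.2528]))
(268, array([ 0.4374, -0.3357,  0.258 ]))
(274, array([ 0.4374, -0.3357,  0.2629]))
(280, array([ 0.4363, -0.336 ,  0.2654]))
(286, array([ 0.4332, -0.3368,  0.2642]))
(292, array([ 0.431 , -0.3375,  0.2647]))
(298, array([ 0.4282, -0.3382,  0.2644]))
```

Both cameras put the fingertips at about z = 0.23 while the TCP reads 0.190, so the real tips are about 40 mm behind the stated TCP; sideways they agree. I'll pin that offset down before regrasping.

```bash
python3 - <<'E'
from h import *
np.set_printoptions(precision=4,suppress=True,linewidth=150)
pw,Dw=vision.read_camera("wrist");o=bot.get_obs();W=wpts(Dw,o);print(o["eef_pos"],o["gripper_width"])
for v in range(237,248): print(v,[ (round(W[v,u,0],4),round(W[v,u,2],4)) for u in (262,268,278,284)],pw[v,268])
p,D=vision.read_camera("scene");P=pts("scene",D)
for u in range(138,152): 
    q=P[195:210,u];m=(q[:,2]>.218);print(u,q[m][-1] if m.any() else None, 195+np.nonzero(m)[0][-1])
cv2.imwrite("pics/s3f.png",p[...,::-1]);crop('pics/s3f.png','pics/s3.png',120,170,170,235,9)
E
```

```text
[ 0.4266 -0.3394  0.1889] 0.003626512727784569
237 [(np.float64(0.4318), np.float64(0.2132)), (np.float64(0.4326), np.float64(0.213)), (np.float64(0.4343), np.float64(0.214)), (np.float64(0.4345), np.float64(0.2124))] [32 31 29]
238 [(np.float64(0.4319), np.float64(0.2148)), (np.float64(0.4321), np.float64(0.2132)), (np.float64(0.4332), np.float64(0.2126)), (np.float64(0.4345), np.float64(0.2139))] [32 32 33]
239 [(np.float64(0.4311), np.float64(0.2142)), (np.float64(0.4315), np.float64(0.2131)), (np.float64(0.4328), np.float64(0.2127)), (np.float64(0.4338), np.float64(0.2134))] [36 30 30]
240 [(np.float64(0.4311), np.float64(0.2154)), (np.float64(0.431), np.float64(0.2131)), (np.float64(0.4327), np.float64(0.2139)), (np.float64(0.4335), np.float64(0.2141))] [24 26 19]
241 [(np.float64(0.4299), np.float64(0.2138)), (np.float64(0.4308), np.float64(0.214)), (np.float64(0.4323), np.float64(0.2143)), (np.float64(0.4325), np.float64(0.2129))] [28 27 24]
242 [(np.float64(0.4363), np.float64(0.2313)), (np.float64(0.4364), np.float64(0.2298)), (np.float64(0.4377), np.float64(0.23)), (np.floa
[... 801 characters left out ...]
4), np.float64(0.2374)), (np.float64(0.437), np.float64(0.2371)), (np.float64(0.438), np.float64(0.2368)), (np.float64(0.4386), np.float64(0.2367))] [99 98 95]
138 [ 0.427  -0.3516  0.2365] 203
139 [ 0.4316 -0.3506  0.2385] 203
140 [ 0.4323 -0.3489  0.2353] 204
141 [ 0.4239 -0.3445  0.226 ] 205
142 [ 0.4374 -0.3462  0.234 ] 205
143 [ 0.433  -0.3429  0.2273] 206
144 [ 0.4365 -0.3416  0.2286] 206
145 [ 0.4393 -0.3401  0.2295] 206
146 [ 0.4372 -0.3365  0.2298] 205
147 [ 0.4373 -0.3341  0.2289] 205
148 [ 0.4397 -0.3319  0.2322] 204
149 [ 0.4276 -0.3241  0.2315] 201Traceback (most recent call last):
  File "<stdin>", line 7, in <module>
IndexError: index -1 is out of bounds for axis 0 with size 0
```

The tips sit 40 mm above the reported TCP. I'll open, go down another 50 mm and shut again.

Emit:
move_arm(
  increments="1 0 0 0 0 0 0; 1 0 0 0 0 0 0; 1 0 0 0 0 0 0; 1 0 0 0 0 0 0; 1 0.5 1 0 0 0 0; 1 0 0 -15 0 0 0; 1 0 0 -20 0 0 0; 1 0 0 -15 0 0 0",
)

```text
t: 6.55
eef_pos: [0.4267, -0.338, 0.1373]
tool_rot: [-0.0, 0.991, 0.133, -0.001]
contact_force: [-0.0, -0.4, -0.8]
gripper_width: 1.003
```

Emit:
move_arm(
  increments="1 0 0 0 0 0 0; 0 0 0 0 0 0 0; 0 0 0 0 0 0 0; 0 0 0 0 0 0 0; 0 0 0 0 0 0 0; 0 0 0 0 0 0 0; 0 0 0 0 0 0 0; 0 0 0 0 0 0 0",
  newtons=50,
)

```text
t: 7.55
eef_pos: [0.4276, -0.3387, 0.1395]
tool_rot: [0.0, 0.991, 0.133, 0.0]
contact_force: [-0.9, 0.9, 5.9]
gripper_width: 0.294
```

```bash
python3 - <<'E'
from h import *
p,d=vision.read_camera("wrist");cv2.imwrite("pics/w4.png",p[...,::-1])
p,d=vision.read_camera("scene");cv2.imwrite("pics/s4f.png",p[...,::-1]);crop('pics/s4f.png','pics/s4.png',110,150,200,290,4)
E
```

```text
(no output)
```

View pics/s4.png

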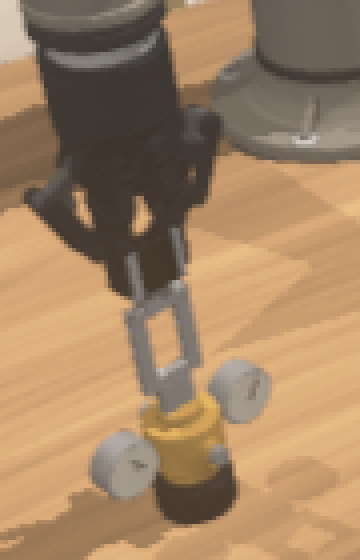

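View pics/w4.png

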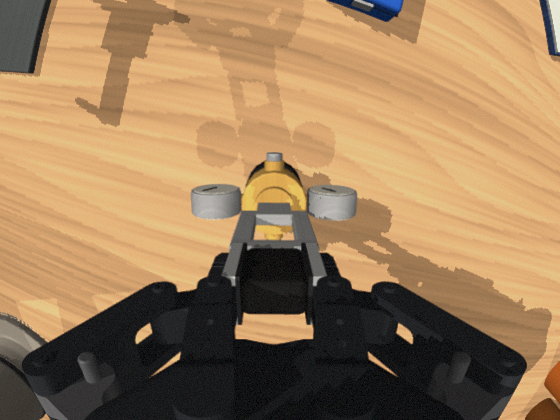

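Gripped: the opening is 25 mm and the grip block sits between the pads. Now I'll lift.

Emit:
move_arm(
  increments="0 0 0 0 0 0 0; 0 0 0 2 0 0 0; 0 0 0 5 0 0 0; 0 0 0 12 0 0 0; 0 0 0 17 0 0 0; 0 0 0 17 0 0 -0.02; 0 0 0 9 0 0 -0.03; 0 2 10 3 0 0 -0.03",
  newtons=70,
)

```text
t: 8.65
eef_pos: [0.4292, -0.3295, 0.2053]
tool_rot: [0.001, 0.996, 0.091, 0.001]
contact_force: [-0.7, 0.9, -5.2]
gripper_width: 0.292
```

```bash
python3 - <<'E'
from h import *
o=bot.get_obs();print({k:np.round(v,4) for k,v in o.items()})
p,d=vision.read_camera("scene");cv2.imwrite("pics/s5f.png",p[...,::-1]);crop('pics/s5f.png','pics/s5.png',110,130,200,270,4)
E
```

```text
{'t': np.float64(8.65), 'q': array([-0.2165,  0.348 ,  0.958 ,  1.9084, -0.3277,  1.0494, -0.5083]), 'joint_vel': array([-0.2763, -0.0806,  0.0963,  0.0758,  0.0489,  0.0245, -0.4142]), 'joint_torque': array([ 2.32840e+00, -3.58273e+01,  9.77930e+00, -2.87216e+01,
        6.30000e-03, -7.00000e-02,  6.16600e-01]), 'eef_pos': array([ 0.4292, -0.3295,  0.2053]), 'tool_rot': array([7.000e-04, 9.958e-01, 9.150e-02, 7.000e-04]), 'contact_force': array([-0.7281,  0.8989, -5.2426]), 'torque': array([ 0.0133,  0.0324, -0.0023]), 'gripper_width': np.float64(0.2923)}
```

View pics/s5.png

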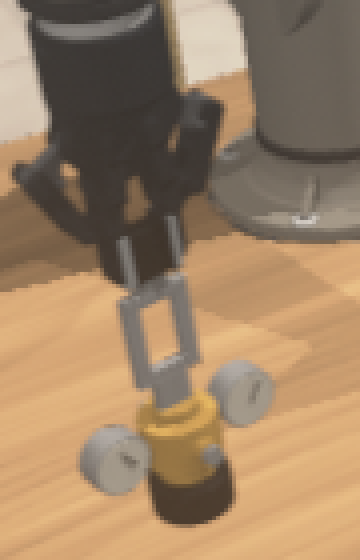

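Emit:
move_arm(
  increments="0 2 20 0 0 0 -0.02; 0 2 30 0 0 0 -0.02; 0 2 35 0 0 0 -0.02; 0 2 35 0 0 0 -0.02; 0 2 35 0 0 0 -0.02; 0 2 35 0 0 0 -0.02; 0 2 35 0 0 0 -0.02; 0 2 35 0 0 0 -0.02",
)

```text
t: 9.7
eef_pos: [0.4451, -0.0675, 0.2042]
tool_rot: [-0.0, 1.0, 0.013, 0.0]
contact_force: [0.9, 0.4, -6.9]
gripper_width: 0.293
```

Emit:
move_arm(
  increments="0 3 35 0 0 0 0; 0 3 30 0 0 0 0; 0 3 25 0 0 0 0; 0 2 15 0 0 0 0; 0 2 8 0 0 0 0; 0 2 3 0 0 0 0; 0 0 0 0 0 0 0; 0 0 0 0 0 0 0",
)

```text
t: 10.7
eef_pos: [0.4601, 0.0466, 0.204]
tool_rot: [0.0, 1.0, 0.013, -0.0]
contact_force: [1.1, -0.1, -6.2]
gripper_width: 0.295
```

```bash
python3 - <<'E'
from h import *
np.set_printoptions(precision=4,suppress=True,linewidth=150)
o=bot.get_obs();print({k:np.round(v,4) for k,v in o.items()})
w,x,y,z=o["tool_rot"];print("jaw az",np.degrees(2*np.arctan2(y,x))-90)
p,d=vision.read_camera("scene");cv2.imwrite("pics/s6f.png",p[...,::-1]);crop('pics/s6f.png','pics/s6.png',220,100,340,240,4);np.save("s6.npy",d)
p,d=vision.read_camera("top");cv2.imwrite("pics/t6f.png",p[...,::-1]);crop('pics/t6f.png','pics/t6.png',210,130,310,290,3);np.save("t6.npy",d)
p,d=vision.read_camera("wrist");cv2.imwrite("pics/w6.png",p[...,::-1]);np.save("w6.npy",d)
E
```

```text
{'t': np.float64(10.7), 'q': array([-1.0774,  0.1332,  0.9378,  2.0734, -0.1279,  0.993 , -1.619 ]), 'joint_vel': array([-0.0021, -0.0023, -0.0023, -0.0002, -0.0014,  0.0003, -0.0001]), 'joint_torque': array([ -0.1247, -22.4233,   3.3546, -28.5226,  -0.0023,  -0.0113,   0.0032]), 'eef_pos': array([0.4601, 0.0466, 0.204 ]), 'tool_rot': array([ 0.0001,  0.9999,  0.0127, -0.0001]), 'contact_force': array([ 1.0873, -0.0566, -6.1978]), 'torque': array([-0.0124,  0.0247, -0.0122]), 'gripper_width': np.float64(0.2952)}
jaw az -88.5451977372139
```

View pics/s6.png

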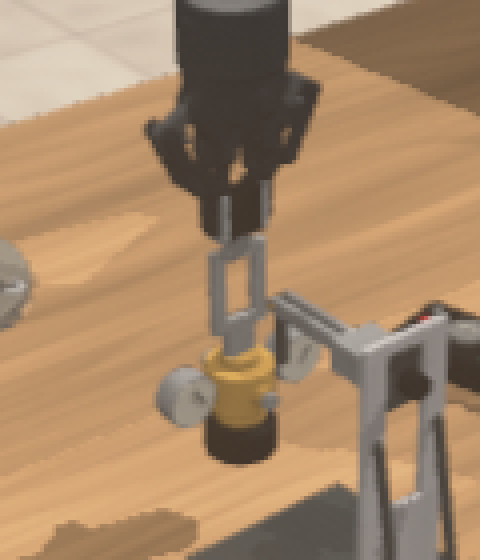

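View pics/w6.png

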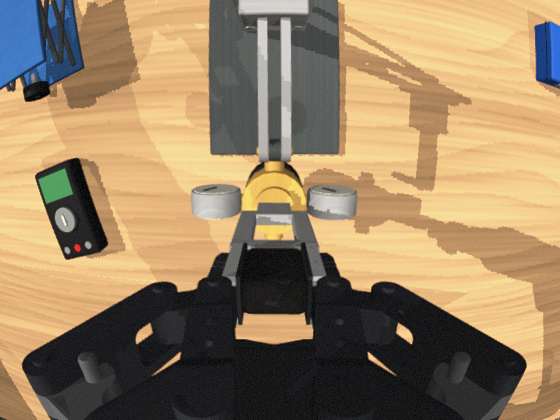

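The wrist view shows the peg bars (columns 258–291, centre 274.5) lined up with the regulator at column 275. Next I'll compare the eye and peg heights within the same view.

```bash
python3 - <<'E'
from h import *
np.set_printoptions(precision=4,suppress=True,linewidth=150)
o=bot.get_obs();D=np.load("w6.npy");W=wpts(D,o)
print("peg L",W[25:155:20,263]);print("peg R",W[25:155:20,286])
for nm,(v0,v1,u0,u1) in dict(grip=(225,320,245,305),strap=(205,250,232,318)).items():
    q=W[v0:v1,u0:u1].reshape(-1,3);q=q[(q[:,2]>.15)&(q[:,2]<.35)];h=np.histogram(q[:,2],bins=np.arange(.15,.34,.004));print(nm,[(round(b,3),c) for c,b in zip(*h) if c>15])
for v in range(204,262,4): print(v,W[v,240],W[v,275],W[v,310])
D=np.load("s6.npy");P=pts("scene",D)
for u,v in ((275,161),(279,159),(285,159),(274,170),(285,170),(290,173),(292,175),(300,178)): print((u,v),P[v,u])
E
```

```text
peg L [[0.5763 0.0559 0.2165]
 [0.5655 0.0556 0.2154]
 [0.5548 0.0553 0.2147]
 [0.544  0.055  0.2162]
 [0.5336 0.0548 0.2158]
 [0.5232 0.0545 0.2151]
 [0.5127 0.0543 0.2153]]
peg R [[0.5771 0.044  0.2149]
 [0.5658 0.0438 0.2154]
 [0.5551 0.0435 0.2147]
 [0.5445 0.0432 0.2145]
 [0.5339 0.043  0.2147]
 [0.5235 0.0427 0.2152]
 [0.513  0.0424 0.2148]]
grip [(np.float64(0.198), np.int64(23)), (np.float64(0.202), np.int64(59)), (np.float64(0.206), np.int64(49)), (np.float64(0.21), np.int64(52)), (np.float64(0.214), np.int64(43)), (np.float64(0.218), np.int64(47)), (np.float64(0.222), np.int64(91)), (np.float64(0.226), np.int64(165)), (np.float64(0.23), np.int64(189)), (np.float64(0.234), np.int64(43)), (np.float64(0.242), np.int64(57)), (np.float64(0.246), np.int64(220)), (np.float64(0.25), np.int64(220)), (np.float64(0.254), np.int64(252)), (np.float64(0.258), np.int64(256)), (np.float64(0.262), np.int64(249)), (np.float64(0.266), np.int64(242)), (np.float64(0.27), np.int64(279)), (np.float64(0.274), np.int64(1414)), (np.float64(0.278), np.int64(779))]
strap [(np.float64(0.154), np.int64(
[... 1521 characters left out ...]
0.0653 0.2249] [0.4644 0.0468 0.2256] [0.4644 0.0283 0.2246]
244 [0.471  0.0629 0.2487] [0.4642 0.0468 0.2307] [0.4717 0.0313 0.2484]
248 [0.4706 0.0625 0.2524] [0.4681 0.047  0.2453] [0.4715 0.0317 0.2526]
252 [0.4706 0.0621 0.2568] [0.4685 0.047  0.2507] [0.472  0.0323 0.2583]
256 [0.471  0.0616 0.2618] [0.4676 0.047  0.2533] [0.4715 0.0326 0.2612]
260 [0.4708 0.0613 0.2653] [0.4679 0.047  0.258 ] [0.4714 0.033  0.2651]
(275, 161) [ 0.1085  0.2825 -0.0018]
(279, 159) [0.4648 0.0458 0.2396]
(285, 159) [0.4636 0.0673 0.2318]
(274, 170) [0.466  0.0271 0.2119]
(285, 170) [0.4621 0.0678 0.1956]
(290, 173) [0.5094 0.0498 0.2141]
(292, 175) [0.5123 0.0544 0.2074]
(300, 178) [0.5449 0.0566 0.2123]
```

Everything measured in the wrist view lines up:
- **Eye:** centre z about 0.200, with the plate upright.
- **Peg:** axis z about 0.209, which leaves roughly 8 mm under the upper edge and puts the lower rim 32 mm below the axis.
- **Sideways:** aligned.

Pushing in.

Emit:
move_arm(
  increments="0 8 0.2 0 0 0 0; 0 8 0.2 0 0 0 0; 0 8 0.2 0 0 0 0; 0 8 0.2 0 0 0 0; 0 8 0.2 0 0 0 0; 0 8 0.2 0 0 0 0; 0 8 0.2 0 0 0 0; 0 6 0.2 0 0 0 0",
)

```text
t: 11.85
eef_pos: [0.5227, 0.0491, 0.204]
tool_rot: [0.0, 1.0, 0.013, -0.0]
contact_force: [-0.5, -0.2, -5.7]
gripper_width: 0.291
```

```bash
python3 - <<'E'
from h import *
p,d=vision.read_camera("scene");cv2.imwrite("pics/s7f.png",p[...,::-1]);crop('pics/s7f.png','pics/s7.png',230,100,350,240,4);np.save("s7.npy",d)
p,d=vision.read_camera("wrist");cv2.imwrite("pics/w7.png",p[...,::-1]);np.save("w7.npy",d)
print(bot.get_obs()["contact_force"])
E
```

```text
[-0.35014282  0.12199561 -6.04775755]
```

View pics/s7.png

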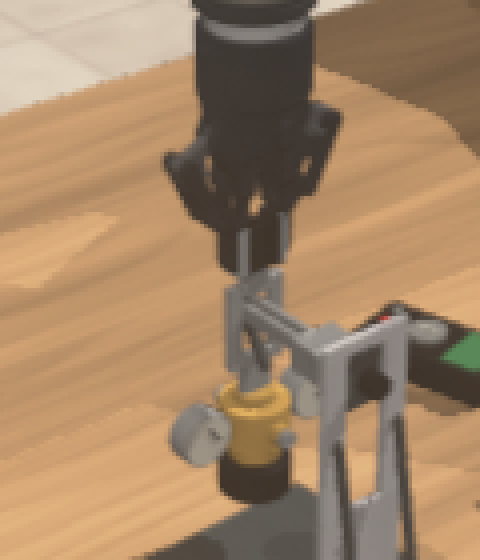

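View pics/w7.png

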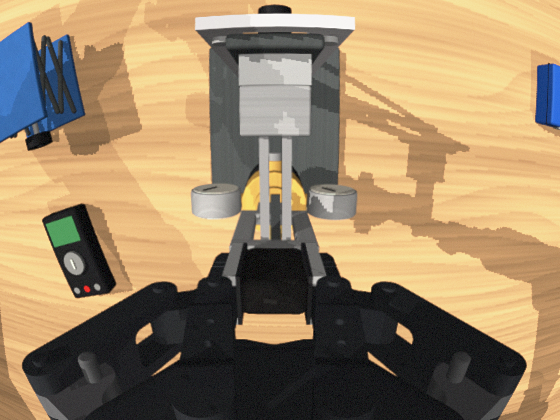

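The eye is over the peg tip and the flap is swinging inwards inside the opening (scene crop about (255,350)). I'll carry on.

Emit:
move_arm(
  increments="0 6 0.2 0 0 0 0; 0 6 0.1 0 0 0 0; 0 6 0.2 0 0 0 0; 0 6 0.1 0 0 0 0; 0 6 0.2 0 0 0 0; 0 6 0.1 0 0 0 0; 0 4 0.1 0 0 0 0; 0 0 0 0 0 0 0",
)

```text
t: 12.95
eef_pos: [0.5625, 0.05, 0.204]
tool_rot: [0.0, 1.0, 0.013, 0.0]
contact_force: [0.3, 0.2, -6.3]
gripper_width: 0.297
```

```bash
python3 - <<'E'
from h import *
np.set_printoptions(precision=4,suppress=True,linewidth=150)
o=bot.get_obs()
p,d=vision.read_camera("wrist");cv2.imwrite("pics/w8.png",p[...,::-1]);np.save("w8.npy",d);W=wpts(d,o)
p,d=vision.read_camera("scene");cv2.imwrite("pics/s8f.png",p[...,::-1]);crop('pics/s8f.png','pics/s8.png',230,100,350,240,4);np.save("s8.npy",d)
print(o["eef_pos"],o["contact_force"])
print([W[v,275] for v in range(60,240,8)])
E
```

```text
[0.5625 0.05   0.204 ] [ 0.3135  0.1875 -6.2777]
[array([ 0.6996,  0.0525, -0.0009]), array([ 0.6897,  0.0523, -0.0002]), array([0.651 , 0.0521, 0.2176]), array([0.6468, 0.052 , 0.2179]), array([0.6428, 0.0519, 0.2167]), array([0.6372, 0.0518, 0.2423]), array([0.6336, 0.0517, 0.244 ]), array([0.6302, 0.0516, 0.2329]), array([0.6265, 0.0515, 0.234 ]), array([0.6223, 0.0513, 0.2211]), array([0.6182, 0.0512, 0.2204]), array([0.6143, 0.0511, 0.2215]), array([0.6102, 0.051 , 0.2216]), array([0.6062, 0.0509, 0.2216]), array([0.6022, 0.0508, 0.2224]), array([0.5978, 0.0507, 0.2211]), array([0.5939, 0.0506, 0.2222]), array([0.5898, 0.0505, 0.2226]), array([0.5852, 0.0503, 0.2212]), array([0.5667, 0.0496, 0.1732]), array([0.5622, 0.0495, 0.1769]), array([0.5433, 0.0489, 0.139 ]), array([0.5326, 0.0485, 0.1287])]
```

View pics/s8.png

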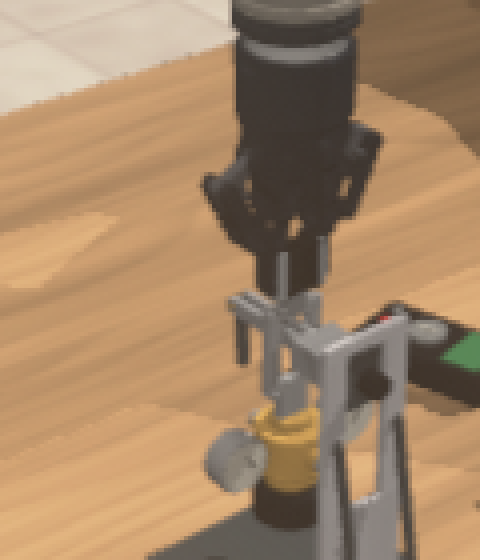

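View pics/w8.png

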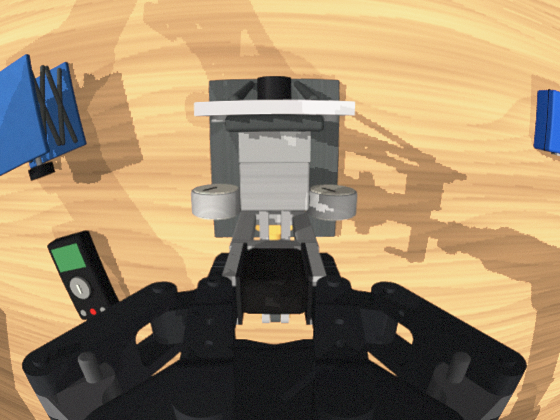

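The flap has dropped and hangs outside the eye (scene crop (241,340)). Now I'll close in on the collar gently.

Emit:
move_arm(
  increments="0 3 0.1 0 0 0 0; 0 3 0.1 0 0 0 0; 0 2 0 0 0 0 0; 0 1 0 0 0 0 0; 0 1 0 0 0 0 0; 0 1 0 0 0 0 0; 0 0.5 0 0 0 0 0; 0 0 0 0 0 0 0",
)

```text
t: 14.05
eef_pos: [0.5737, 0.0503, 0.204]
tool_rot: [0.0, 1.0, 0.013, -0.0]
contact_force: [-0.4, 0.3, -6.3]
gripper_width: 0.29
```

Emit:
move_arm(
  increments="0 0.5 0 0 0 0 0; 0 0.5 0 0 0 0 0; 0 0.5 0 0 0 0 0; 0 0.5 0 0 0 0 0; 0 0 0 0 0 0 0; 0 0 0 0 0 0 0; 0 0 0 0 0 0 0; 0 0 0 0 0 0 0",
)

```text
t: 15.05
eef_pos: [0.5757, 0.0503, 0.204]
tool_rot: [0.0, 1.0, 0.013, -0.0]
contact_force: [0.5, 0.5, -5.8]
gripper_width: 0.297
```

Emit:
move_arm(
  increments="0 0.4 0 0 0 0 0; 0 0.4 0 0 0 0 0; 0 0.4 0 0 0 0 0; 0 0 0 0 0 0 0; 0 0 0 0 0 0 0; 0 0 0 0 0 0 0; 0 0 0 0 0 0 0; 0 0 0 0 0 0 0",
)

```text
t: 16.05
eef_pos: [0.5769, 0.0503, 0.204]
tool_rot: [0.0, 1.0, 0.013, -0.0]
contact_force: [0.2, -0.5, -6.8]
gripper_width: 0.295
```

Emit:
move_arm(
  increments="0 0.4 0 0 0 0 0; 0 0.4 0 0 0 0 0; 0 0.4 0 0 0 0 0; 0 0 0 0 0 0 0; 0 0 0 0 0 0 0; 0 0 0 0 0 0 0; 0 0 0 0 0 0 0; 0 0 0 0 0 0 0",
)

```text
t: 17.05
eef_pos: [0.5773, 0.0503, 0.2038]
tool_rot: [-0.0, 1.0, 0.013, -0.001]
contact_force: [-5.2, 0.1, -2.7]
gripper_width: 0.291
```

```bash
python3 - <<'E'
from h import *
np.set_printoptions(precision=4,suppress=True,linewidth=150)
o=bot.get_obs();print(o["eef_pos"],o["contact_force"],o["torque"])
p,d=vision.read_camera("wrist");cv2.imwrite("pics/w9.png",p[...,::-1]);W=wpts(d,o);crop("pics/w9.png","pics/w9c.png",180,150,370,330,4)
for v in range(196,246,3): print(v,W[v,237],W[v,247],W[v,275],W[v,313])
E
```

```text
[0.5773 0.0503 0.2038] [-5.2288  0.0692 -2.7435] [0.1153 1.3229 0.0372]
196 [0.5826 0.0799 0.1351] [0.6039 0.0652 0.221 ] [0.6045 0.0507 0.2218] [0.5846 0.02   0.1368]
199 [0.58   0.08   0.1343] [0.602  0.0653 0.2197] [0.6027 0.0507 0.2212] [0.5825 0.02   0.1381]
202 [0.5772 0.0801 0.1332] [0.6008 0.0651 0.2215] [0.6009 0.0506 0.2203] [0.5798 0.0197 0.137 ]
205 [0.5754 0.0799 0.1357] [0.599  0.0652 0.2209] [0.5998 0.0506 0.2223] [0.5776 0.0197 0.1378]
208 [0.5725 0.0801 0.1342] [0.5975 0.0651 0.2213] [0.5982 0.0505 0.2224] [0.5753 0.0196 0.1384]
211 [0.5702 0.08   0.1349] [0.596  0.0651 0.2218] [0.5963 0.0505 0.2215] [0.5729 0.0195 0.1386]
214 [0.5671 0.0802 0.1329] [0.5943 0.0651 0.2216] [0.5948 0.0504 0.2218] [0.5702 0.0192 0.1378]
217 [0.5263 0.0937 0.012 ] [0.5925 0.0651 0.2211] [0.5932 0.0504 0.222 ] [0.5288 0.0021 0.0121]
220 [0.5226 0.0936 0.0124] [0.5909 0.0651 0.221 ] [0.5911 0.0503 0.2206] [0.5249 0.0019 0.012 ]
223 [0.5806 0.0733 0.196 ] [0.5891 0.0652 0.2207] [0.5898 0.0503 0.2218] [0.5209 0.0016 0.0114]
226 [0.5804 0.0727 0.2011] [0.5875 0.0651 0.221 ] [0.588  0.0503 0.2212] [0.5177 0.0016 0.0134]
229 [0.581 0.072 0.208] [0.5858 0.0651 0.221 ] [0.5864 0.0502 0.2215] [0.5134 0.0011 0.0119]
232 [0.5808 0.0715 0.2125] [0.5842 0.0651 0.2213] [0.5849 0.0502 0.2221] [0.5814 0.0284 0.2109]
235 [0.5808 0.071  0.2173] [0.5824 0.0651 0.221 ] [0.5827 0.0501 0.2206] [0.582  0.0292 0.2175]
238 [0.5814 0.0703 0.2233] [0.5808 0.0651 0.2213] [0.5455 0.0488 0.1287] [0.5818 0.0297 0.2217]
241 [0.5809 0.07   0.2265] [0.5812 0.0647 0.2268] [0.5815 0.0501 0.2266] [0.5819 0.0302 0.2263]
244 [0.5881 0.0676 0.248 ] [0.581  0.0644 0.2304] [0.5815 0.0501 0.2306] [0.5889 0.0331 0.2478]
```

View pics/w9c.png

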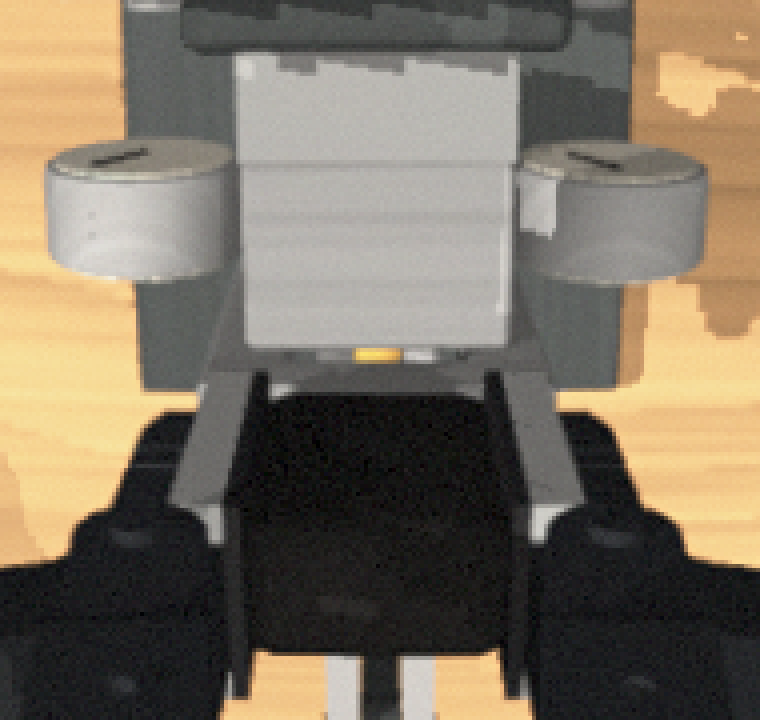

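The eye touches the collar at x ≈ 0.577 (Fx −5 N), so it's home. I'll back off 0.8 mm and lower, feeling for the peg.

Emit:
move_arm(
  increments="0 -0.4 0 0 0 0 0; 0 -0.4 0 0 0 0 0; 0 0 0 -1 0 0 0; 0 0 0 -1.5 0 0 0; 0 0 0 -1.5 0 0 0; 0 0 0 -1 0 0 0; 0 0 0 0 0 0 0; 0 0 0 0 0 0 0",
)

```text
t: 18.1
eef_pos: [0.5772, 0.0503, 0.1988]
tool_rot: [0.0, 1.0, 0.013, -0.0]
contact_force: [-3.2, -0.1, -7.4]
gripper_width: 0.292
```

Emit:
move_arm(
  increments="0 0 0 -0.3 0 0 0; 0 0 0 -0.3 0 0 0; 0 0 0 -0.3 0 0 0; 0 0 0 -0.3 0 0 0; 0 0 0 -0.3 0 0 0; 0 0 0 0 0 0 0; 0 0 0 0 0 0 0; 0 0 0 0 0 0 0",
)

```text
t: 19.1
eef_pos: [0.5772, 0.0503, 0.1974]
tool_rot: [0.0, 1.0, 0.013, -0.0]
contact_force: [-4.4, -0.6, -2.5]
gripper_width: 0.295
```

Emit:
move_arm(
  increments="0 -0.4 0 0 0 0 0; 0 -0.4 0 0 0 0 0; 0 0 0 0 0 0 0; 0 0 0 0 0 0 0; 0 0 0 0 0 0 0; 0 0 0 0 0 0 0; 0 0 0 0 0 0 0; 0 0 0 0 0 0 0",
)

```text
t: 20.1
eef_pos: [0.5766, 0.0503, 0.1975]
tool_rot: [0.0, 1.0, 0.013, 0.0]
contact_force: [0.5, -0.6, -5.9]
gripper_width: 0.292
```

Free of the collar now. I'll lower in small steps.

Emit:
move_arm(
  increments="0 0 0 -0.4 0 0 0; 0 0 0 -0.4 0 0 0; 0 0 0 -0.3 0 0 0; 0 0 0 -0.3 0 0 0; 0 0 0 0 0 0 0; 0 0 0 0 0 0 0; 0 0 0 0 0 0 0; 0 0 0 0 0 0 0",
)

```text
t: 21.1
eef_pos: [0.5765, 0.0503, 0.1963]
tool_rot: [-0.0, 1.0, 0.013, 0.0]
contact_force: [-0.5, -0.4, -1.7]
gripper_width: 0.294
```

Emit:
move_arm(
  increments="0 0 0 -0.3 0 0 0; 0 0 0 -0.3 0 0 0; 0 0 0 -0.2 0 0 0; 0 0 0 0 0 0 0; 0 0 0 0 0 0 0; 0 0 0 0 0 0 0; 0 0 0 0 0 0 0; 0 0 0 0 0 0 0",
)

```text
t: 22.1
eef_pos: [0.5767, 0.0503, 0.1962]
tool_rot: [-0.0, 1.0, 0.013, 0.0]
contact_force: [-4.6, 0.4, 6.9]
gripper_width: 0.294
```

The peg now carries the regulator and is pressed slightly, with Fz at +7 N. I'll ease up about 0.3 mm and look.

Emit:
move_arm(
  increments="0 -0.2 0 0.2 0 0 0; 0 -0.2 0 0.2 0 0 0; 0 0 0 0 0 0 0; 0 0 0 0 0 0 0; 0 0 0 0 0 0 0; 0 0 0 0 0 0 0; 0 0 0 0 0 0 0; 0 0 0 0 0 0 0",
)

```text
t: 23.1
eef_pos: [0.5766, 0.0503, 0.1962]
tool_rot: [-0.0, 1.0, 0.013, 0.0]
contact_force: [-3.1, 0.7, 5.8]
gripper_width: 0.292
```

```bash
python3 - <<'E'
from h import *
np.set_printoptions(precision=4,suppress=True,linewidth=150)
o=bot.get_obs();print(o["eef_pos"],o["contact_force"],o["torque"])
p,d=vision.read_camera("wrist");cv2.imwrite("pics/w10.png",p[...,::-1]);W=wpts(d,o)
for v in range(226,248,3): print(v,W[v,235],W[v,275],W[v,313])
g=W[255:315,250:300].reshape(-1,3);print("grip top",np.percentile(g[:,2],[50,80,95]))
p,d=vision.read_camera("scene");cv2.imwrite("pics/s10f.png",p[...,::-1]);crop('pics/s10f.png','pics/s10.png',240,110,350,245,4)
E
```

```text
[0.5766 0.0503 0.1962] [-3.0842  0.6615  5.8061] [0.1145 0.6592 0.0476]
226 [0.5171 0.0953 0.0114] [0.5896 0.0503 0.2206] [0.5191 0.0022 0.0102]
229 [0.5796 0.0733 0.1986] [0.5883 0.0503 0.2214] [0.5161 0.0023 0.0125]
232 [0.5804 0.0724 0.2059] [0.5866 0.0502 0.2211] [0.5809 0.0284 0.2041]
235 [0.5805 0.0719 0.2108] [0.585  0.0502 0.2212] [0.5807 0.0289 0.2084]
238 [0.58   0.0715 0.2141] [0.5833 0.0501 0.2211] [0.5811 0.0296 0.2142]
241 [0.5799 0.071  0.2182] [0.5807 0.05   0.2188] [0.5808 0.03   0.2178]
244 [0.5869 0.0685 0.2397] [0.5804 0.05   0.2222] [0.5883 0.0331 0.2408]
247 [0.587  0.0681 0.2435] [0.581  0.0501 0.2276] [0.5883 0.0336 0.2445]
grip top [0.2691 0.2703 0.2709]
```

View pics/s10.png

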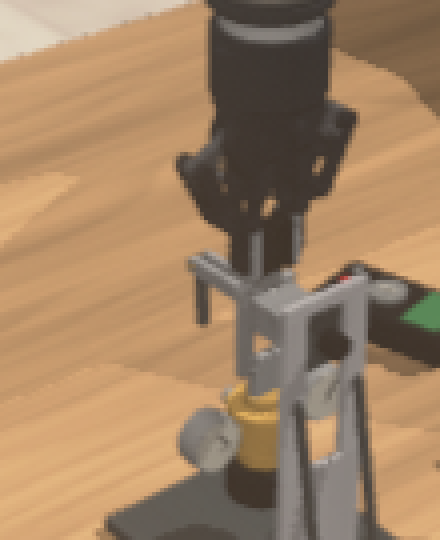

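Grip top at 0.2705 puts the eye at about 0.1925, which matches peg axis − 17 mm. The flap hangs outside. I'll relax the load a little more before releasing.

Emit:
move_arm(
  increments="0 -0.3 0 0.2 0 0 0; 0 -0.3 0 0.2 0 0 0; 0 0 0 0 0 0 0; 0 0 0 0 0 0 0; 0 0 0 0 0 0 0; 0 0 0 0 0 0 0; 0 0 0 0 0 0 0; 0 0 0 0 0 0 0",
)

```text
t: 24.2
eef_pos: [0.5757, 0.0502, 0.1962]
tool_rot: [0.0, 1.0, 0.013, 0.0]
contact_force: [4.0, 0.1, 0.7]
gripper_width: 0.295
```

Emit:
move_arm(
  increments="0 0.3 0 0 0 0 0; 0 0 0 0 0 0 0; 0 0 0 0 0 0 0; 0 0 0 0 0 0 0; 0 0 0 0 0 0 0; 0 0 0 0 0 0 0; 0 0 0 0 0 0 0; 0 0 0 0 0 0 0",
)

```text
t: 25.2
eef_pos: [0.5758, 0.0503, 0.1962]
tool_rot: [-0.0, 1.0, 0.013, 0.0]
contact_force: [2.3, -0.6, 3.4]
gripper_width: 0.292
```

The load is fully on the peg and the forces are small. I'll drop to the lowest grip force, then open.

Emit:
move_arm(
  increments="0 0 0 0 0 0 0; 0 0 0 0 0 0 0; 0.31 0 0 0 0 0 0; 0.33 0 0 0 0 0 0; 0.36 0 0 0 0 0 0; 0.4 0 0 0 0 0 0; 0.5 0 0 0 0 0 0; 0.6 0 0 0 0 0 0",
  newtons=20,
)

```text
t: 26.2
eef_pos: [0.5758, 0.0503, 0.1961]
tool_rot: [0.0, 1.0, 0.013, -0.0]
contact_force: [-0.2, -0.4, 0.5]
gripper_width: 0.602
```

```bash
python3 - <<'E'
from h import *
np.set_printoptions(precision=4,suppress=True,linewidth=150)
o=bot.get_obs();print(o["eef_pos"],o["contact_force"])
p,d=vision.read_camera("wrist");cv2.imwrite("pics/w11.png",p[...,::-1]);W=wpts(d,o)
for v in range(226,248,3): print(v,W[v,235],W[v,275],W[v,313])
p,d=vision.read_camera("scene");cv2.imwrite("pics/s11f.png",p[...,::-1]);crop('pics/s11f.png','pics/s11.png',240,110,350,245,4)
E
```

```text
[0.5758 0.0503 0.1961] [-0.2279 -0.4275  0.4795]
226 [0.5167 0.095  0.0132] [0.5891 0.0503 0.2213] [0.5187 0.0024 0.0121]
229 [0.5793 0.0731 0.2   ] [0.5874 0.0503 0.221 ] [0.5153 0.0023 0.0131]
232 [0.5794 0.0725 0.2052] [0.5857 0.0502 0.2208] [0.5807 0.0287 0.2056]
235 [0.5793 0.072  0.2097] [0.5838 0.0502 0.2202] [0.5802 0.029  0.2092]
238 [0.5795 0.0714 0.215 ] [0.5824 0.0501 0.2208] [0.5804 0.0297 0.2144]
241 [0.58   0.0708 0.2206] [0.5801 0.05   0.2191] [0.5801 0.03   0.2179]
244 [0.5796 0.0704 0.2236] [0.5796 0.05   0.2221] [0.5803 0.0306 0.2228]
247 [0.5791 0.0701 0.2264] [0.5797 0.0501 0.2264] [0.5796 0.0308 0.2251]
```

View pics/w11.png

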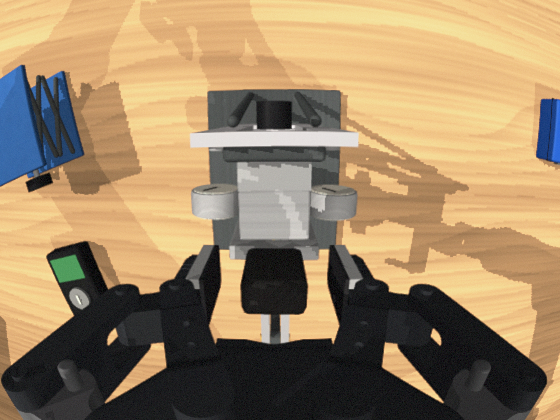

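View pics/s11.png

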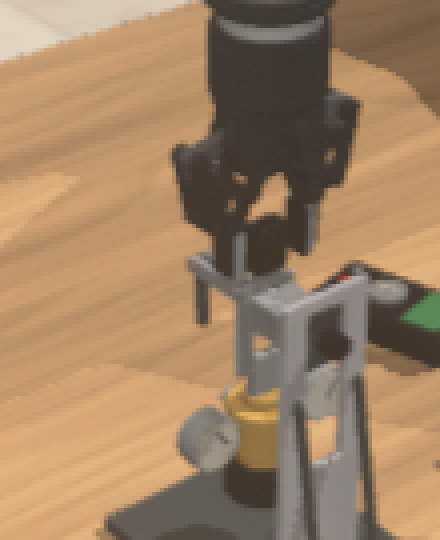

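Released: the fingers stand clear on both sides and the regulator hangs by its eye with the plate about 1 mm from the collar. I'll withdraw straight up.

Emit:
move_arm(
  increments="0.6 0 0 2 0 0 0; 0.6 0 0 5 0 0 0; 0.6 0 0 10 0 0 0; 0.6 0 0 20 0 0 0; 0.6 0 0 25 0 0 0; 0.6 0 0 25 0 0 0; 0.6 0 0 20 0 0 0; 0.6 0 0 0 0 0 0",
)

```text
t: 27.3
eef_pos: [0.5769, 0.0501, 0.305]
tool_rot: [-0.0, 1.0, 0.013, 0.002]
contact_force: [-0.1, -0.4, -0.1]
gripper_width: 0.602
```

Emit:
move_arm(
  increments="0.6 -15 0 0 0 0 0; 0.6 -30 0 10 0 0 0; 0.6 -30 0 10 0 0 0; 0.6 -10 0 0 0 0 0; 0.6 0 0 0 0 0 0; 0.6 0 0 0 0 0 0; 0.6 0 0 0 0 0 0; 0.6 0 0 0 0 0 0",
)

```text
t: 28.3
eef_pos: [0.4911, 0.0501, 0.3229]
tool_rot: [0.001, 1.0, 0.013, -0.0]
contact_force: [-0.2, 0.4, 0.1]
gripper_width: 0.602
```

```bash
python3 - <<'E'
from h import *
np.set_printoptions(precision=4,suppress=True,linewidth=150)
o=bot.get_obs();print(o["eef_pos"],o["contact_force"],o["t"])
p,d=vision.read_camera("scene");cv2.imwrite("pics/s12f.png",p[...,::-1]);crop('pics/s12f.png','pics/s12.png',240,110,350,245,4)
o=bot.get_obs();p,d=vision.read_camera("wrist");cv2.imwrite("pics/w12.png",p[...,::-1]);W=wpts(d,o)
q=W.reshape(-1,3);m=(abs(q[:,0]-.576)<.025)&(abs(q[:,1]-.05)<.03)&(q[:,2]>.262)&(q[:,2]<.28);g=q[m];print(m.sum(),g.mean(0),cv2.minAreaRect((g[:,:2]*1000).astype(np.float32)))
E
```

```text
[0.4911 0.0501 0.3229] [-0.2234  0.3833  0.0974] 28.3
772 [0.5751 0.0506 0.2697] ((575.220703125, 50.570465087890625), (15.437137603759766, 25.13282585144043), 2.011335611343384)
```

View pics/s12.png

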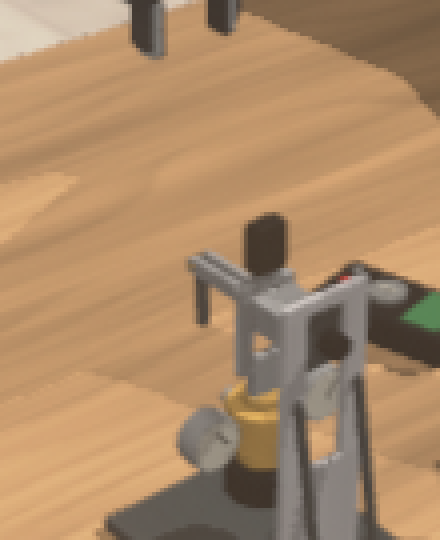

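View pics/w12.png

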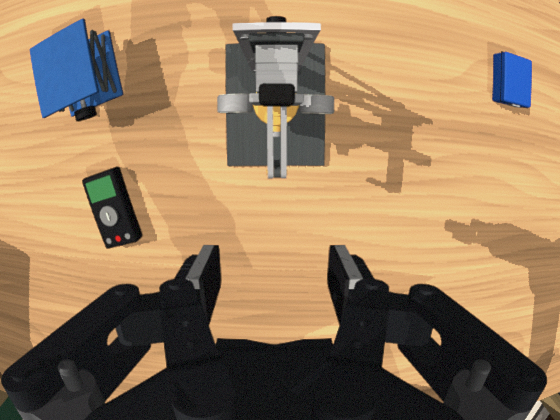

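The regulator hangs upright with the flap down outside the eye, its grip about 1–2 mm from fully home. The meter and case look undisturbed. Handing in.

```bash
python3 -c "
from station import bot
print(bot.hand_in())"
```

```text
the job is handed in; nothing more can be done
None
```

The regulator hangs by its eye on the peg, and I handed the job in at about 28 s of the 54 s allowed; no verdict was reported. It went on as asked: the eye lifted the flap, the flap dropped behind it, the plate touched the collar at about 5 N, and I lowered it until the peg carried it before letting go. The peg sits about 9 mm above mid-slot.

**Last checks (pictures and force readings):**
- **Flap:** it hangs down outside the eye.
- **Position along the peg:** the grip is about 2 mm short of where the plate touched the collar.
- **Position sideways:** within about 1 mm of the peg's middle.
- **Height and tilt:** just before release the eye was about 17 mm below the peg's axis. The regulator looks upright.
- **Robot:** clear of everything, with contact force about 0.
- **Bystanders:** the meter, case and jack look undisturbed, though I judged this only by eye.

**What disagreed or went wrong:**
- **First grasp missed:** it closed on nothing just above the grip. Both cameras showed the real fingertips about 40 mm behind the reported TCP, so I lowered 50 mm and gripped again.
- **Extra force while lowering:** I briefly pressed the peg with about 13 N (limit 25 N) and eased off before releasing.

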